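Close the sample press: lower the drilled platen over its guide rod

TASK

Close the dead-weight sample press on the lab bench: pick up the drilled aluminium platen by its lug, pass its hole over the tall guide rod of the press stand and lower it level, without dropping it, until it lies flat on both the stop collar and the white sample mould, lined up with the stand, then let go. The blank platen without a hole stays where it lies.

Things in the scene. Friction and masses are not known exactly. Their poses are not given: they have to be found in the camera images.
- platen: Drilled platen, loose, 0.45 kg: bare aluminium plate 230 (x) x 70 (y) x 10 mm with a lug upright on its middle, 40 (x) x 20 (y) mm, top 55 mm above the plate's underside: grip across the 20 mm; balances within 10 mm of the lug. 36 mm through hole at x = +90 mm, black lip 48 mm wide, 4 mm high round it. Hole end points roughly away from the robot. Origin: underside centre, z up.
- stand: Press stand, fixed: grey base 250 (x) x 110 (y) x 12 mm; white closed round mould, 80 mm wide, at x = -60 mm and black stop collar, 64 mm wide, at x = +90 mm, tops both 42 mm above the bench. x points from mould to rod, roughly away from the robot; z up. Origin: base's underside centre. The platen when home has its origin 42 mm above this origin, its x along this x.
- rod_top (a point): Centre of the top of the stand's steel guide rod: 16 mm in diameter, upright, rising from the collar at x = +90 mm, y = 0 of the stand; top 170 mm above the bench. The platen's hole has 10 mm of play all round it.
- blank: Blank platen, loose, to be left alone: same plate, lug, material and origin as the drilled one, but no hole and no black lip. Lies on the bench beside the drilled one, on either side of it.
Not all that is in view belongs to the job. What is shaped like the platen but brown or red is not meant.

How it is judged:
On the way:
1. the drilled platen is on its way down the guide rod, roughly level (within 15 degrees) (horizontal distance between platen and stand below 0.05 m and height (world z) of platen between 0.06 and 0.155 m and angle between platen's own z axis and vertical below 0.26 rad), for 0.1 s.
At the end, for the whole second after the job is handed in: The drilled platen lies at rest, flat (within 5 degrees) on collar and mould with the rod through its hole: its origin within 6 mm of 42 mm above the bench and within 22 mm (horizontally) of the stand's origin, its long axis within 15 degrees of the stand's (horizontal distance between platen and stand below 0.022 m and angle between the x axis of platen and the x axis of stand, either way round below 0.26 rad and height (world z) of platen between 0.036 and 0.048 m and angle between platen's own z axis and vertical below 0.09 rad and linear speed of platen below 0.02 m/s); the robot touches nothing.
It fails at once if the drilled platen is dropped or slammed down the rod (faster than 0.6 m/s) (horizontal distance between platen and stand below 0.05 m and height (world z) of platen below 0.15 m and linear speed of platen above 0.6 m/s).
It fails at once if the blank platen is moved by more than 30 mm (distance of blank from where it was at the start of the episode above 0.03 m).
It also fails if it takes over 40 s, if anything falls off the work surface, if the arm or the gripper's body presses on something with over 40 N, if the wrist force passes 120 N, or if a joint passes its speed limit or range.

ROBOT

A 6-joint arm with a two-finger parallel gripper is mounted at the origin on the work surface. World frame = base frame: x ahead of the robot, y to its left, z up, the work surface at z = 0. Lengths are in m, angles in rad, forces in N, time in s.
With the tool pointing down it reaches from about 0.425 to 0.95 m from the base axis. Payload 14.7 kg.
Tool frame: the origin (TCP) lies at the very end of the fingers, on their centre line; the grasp point (between the pads) lies 19 mm behind it; z points along the fingers, y is the line along which they close (so a half turn about z gives the same grasp; the last joint's range is limited). The gripper opens to 85 mm and grips with 20 to 120 N. Pads are 22 mm wide; open, the fingers measure 114 mm over their backs; the gripper's body (76 mm by 85 mm) begins 54 mm behind the grasp point. The pads swing forward as they close: fully open they stand 13 mm farther back than shut.
Start: joints at [-1.337, 0.48, 1.596, -0, 1.065, -0.047], TCP at [0.18, -0.625, 0.231] pointing down, gripper open.
Joint ranges: [-2.75, 2.75], [-0.82, 2.05], [0.23, 2.67], [-1.56, 4.7], [0.09, 2.69], [-2.92, 2.92]. Speed limits (rad/s): [1.89, 1.89, 2.39, 3.01, 3.01, 3.01].

INTERFACE

Orientations are given as a unit quaternion [x, y, z, w].
In Python, from station import env, read_camera, ticket gives the robot as it stands.
- The arm moves only by the tool drive_tool, never from a script. Its argument "motion" is a list of rows, each a list of 7 numbers: the shift along the tool's x, y, z in mm, then the turn, a rotation vector about the tool's x, y, z in degrees, then the opening, from -1 (shut) to 1 (fully open). A call has 1 to 5 rows; each row is the pose to reach, as a shift and turn from the pose commanded when the call began, along the tool's axes at that moment; what a row does not reach only later rows make up. A row lasts 1/10 s, in which the tool goes at most 50 mm and 8.59 degrees, less where a joint would pass 70% of its speed; a pose out of reach is approached as far as the arm can. A call with a gripper value outside its range is refused whole. The fingers move at their own pace and stop on an object; the grip force is fixed at half the most. Time passes only in rows, so rows that repeat a pose let the fingers close. It gives the time, the measured TCP pose, the force, the opening and the grip force at its end, in the units of the state.
- env.sense(): the state, without advancing time (a new reading comes with each control period).
- read_camera(name): name is "scene" or "top"; returns a dict with "frame" (384x512x3 uint8, red, green, blue), "K" (3x3 intrinsics, pixels), "world_from_camera" (4x4, takes a point from camera to world coordinates). Camera axes: x right, y down, z forward; pixel columns grow to the right and rows downward; lengths in m; the calibration is good to about 2 mm. A picture is of the moment at which its call begins. There is no depth.
- ticket.finish_job(): hands the job in; it is judged then, once.
The state is a dict: "t": time; "joint_pos": joint angles; "qd": joint speeds; "effort": joint torques, N m; "position": TCP position; "eef_rot": TCP orientation; "force": force on the tool from outside, world axes, zero at the start; "moment": the same for the moment, N m; "opening": opening from 0.0 (shut) to 1.0 (fully open); "grip_force": force on a finger pad.
Only numpy, scipy, OpenCV 4.12 (cv2) and the standard library are available. Lean on these libraries where they do the work, as an engineer would, in place of code of your own. Each camera call takes 0.05 s, during which the arm holds its last target. There are 200 camera calls.

## Working session

There is one attempt and no reset: what is moved stays moved. The work goes in short steps, Python scripts to look and compute and a tool call to move; the robot and the scene stay as the last step left them, time stands still between calls to the robot, and variables do not carry over. Pictures are saved under pics/ and viewed, at most 10 in all, crops included, and the job is handed in when it is done.

Besides the shell and the picture viewer there is one more tool, called as name(argument=value, ...), one argument or row to a line, values as JSON. drive_tool: Moves the arm, as the interface text tells. Its arguments: {"type":"object","properties":{"motion":{"type":"array","items":{"type":"array","items":{"type":"number"}}}},"required":["motion"]}

```bash
mkdir -p pics; cat > h.py <<'E'
import numpy as np,cv2
from station import env,read_camera,ticket
def snap(n,f):
    c=read_camera(n); cv2.imwrite(f'pics/{f}.png',c['frame'][:,:,::-1]); np.savez(f'pics/{f}.npz',**c); return c
def load(f): return np.load(f'pics/{f}.npz')
def ray(c,u,v,z):
    T=c['world_from_camera']; d=T[:3,:3]@np.linalg.solve(c['K'],[u,v,1.]); o=T[:3,3]; return o+d*(z-o[2])/d[2]
def proj(c,p):
    T=np.linalg.inv(c['world_from_camera']); q=c['K']@(T[:3,:3]@np.array(p)+T[:3,3]); return q[:2]/q[2]
E
python3 - <<'E'
from h import *
a=snap('top','t0');b=snap('scene','s0')
for c in(a,b): print(c['K'].round(1).tolist(),c['world_from_camera'].round(3).tolist())
s=env.sense();print(s['position'],s['eef_rot'],s['t'],s['force'])
E
```

```text
[[428.6, 0.0, 250.9], [0.0, 428.6, 194.6], [0.0, 0.0, 1.0]] [[-0.008, -0.992, 0.128, 0.281], [-1.0, 0.01, 0.019, -0.119], [-0.02, -0.128, -0.992, 1.497], [0.0, 0.0, 0.0, 1.0]]
[[372.8, 0.0, 254.9], [0.0, 372.8, 188.0], [0.0, 0.0, 1.0]] [[-0.509, 0.617, -0.601, 1.173], [0.861, 0.363, -0.356, 0.332], [-0.001, -0.698, -0.716, 0.967], [0.0, 0.0, 0.0, 1.0]]
[ 0.18006304 -0.6241629   0.23073513] [ 9.90161045e-01  1.39931354e-01 -5.21844353e-05 -5.64385353e-04] 0.1 [0.28557896 0.16687252 0.2336966 ]
```

View pics/t0.png

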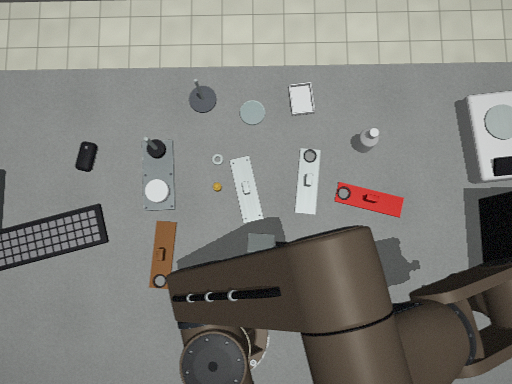

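View pics/s0.png

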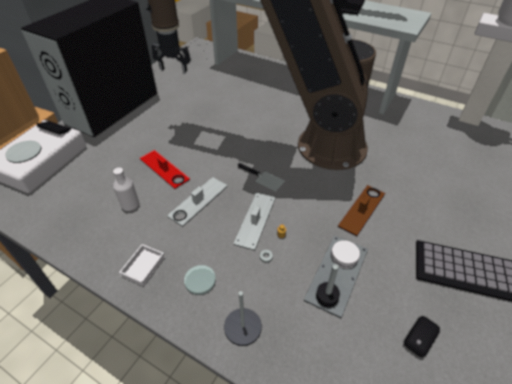

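Top view: the drilled platen is at about (308,181) with its ring at (310,156), and the blank is at (246,188). The stand is at (158,175), with the mould at (157,190) and the collar at (157,149). The disc with a rod at (203,98) is a decoy. Next I'll measure these.

```bash
python3 - <<'E'
from h import *
c=load('t0'); f=c['frame']; hsv=cv2.cvtColor(f,cv2.COLOR_RGB2HSV)
def blobs(m,box,z,name,amin):
    x0,y0,x1,y1=box; mm=np.zeros(m.shape,np.uint8); mm[y0:y1,x0:x1]=m[y0:y1,x0:x1]
    for k in cv2.findContours(mm,cv2.RETR_EXTERNAL,cv2.CHAIN_APPROX_NONE)[0]:
        if cv2.contourArea(k)<amin: continue
        r=cv2.minAreaRect(k); P=np.array([ray(c,*p,z)[:2] for p in cv2.boxPoints(r)])
        e1,e2=P[1]-P[0],P[2]-P[1]; l=e1 if np.hypot(*e1)>np.hypot(*e2) else e2
        l=l*np.sign(l[0]); print(name,'ctr px',np.round(r[0],1),'w',P.mean(0).round(4),'size',np.hypot(*e1).round(3),np.hypot(*e2).round(3),'yaw',np.degrees(np.arctan2(l[1],l[0])).round(1))
V=hsv[:,:,2]
print('bg',f[220,270],'plate',f[200,300],'base',f[172,145],'mould',f[190,157],'blank',f[205,250])
blobs(((V>150)*255).astype(np.uint8),(285,140,330,222),.010,'platen',200)
blobs(((V>150)*255).astype(np.uint8),(225,145,270,230),.010,'blank',200)
blobs(((V>190)*255).astype(np.uint8),(130,165,185,215),.042,'mould',100)
blobs(((V<45)*255).astype(np.uint8),(140,125,172,165),.042,'collar',50)
blobs(((V<70)*255).astype(np.uint8),(295,140,325,170),.014,'lip',30)
cr=np.hstack([cv2.resize(f[125:220,125:190],None,fx=6,fy=6),cv2.resize(f[135:230,280:340],None,fx=6,fy=6)])
cv2.imwrite('pics/cr0.png',cr[:,:,::-1])
E
```

```text
bg [90 90 90] plate [207 215 211] base [138 144 145] mould [212 217 216] blank [201 208 206]
platen ctr px [307.7 180.8] w [ 0.5207 -0.2899] size 0.234 0.075 yaw -5.8
blank ctr px [246.1 189.1] w [ 0.4935 -0.0736] size 0.074 0.232 yaw 12.2
mould ctr px [156. 190.] w [0.4883 0.2357] size 0.077 0.075 yaw -44.4
```

View pics/cr0.png

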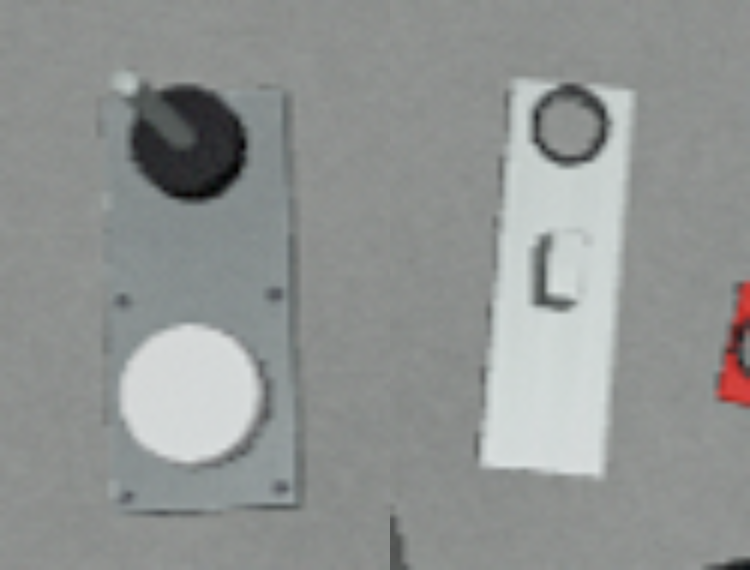

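The crop shows the collar centre at crop (189,143), the rod top at (125,82) and the lug at (568,268). Now the stand axis and the moves.

```bash
python3 - <<'E'
from h import *
c=load('t0'); px=lambda u,v:(125+(u+.5)/6-.5,125+(v+.5)/6-.5)
m=ray(c,*px(191,393.5),.042); k=ray(c,*px(188.5,143.5),.042); r=ray(c,*px(125,82),.170)
d=k-m; print('mould',m,'collar',k,'rod',r,'d',np.linalg.norm(d),'yaw',np.degrees(np.arctan2(d[1],d[0])),'origin',m+.4*d)
b=np.array([ray(c,*px(*p),.012) for p in[(108,88),(285,92),(299,507),(114,512)]]);print('base ctr',b.mean(0),np.degrees(np.arctan2(*((b[0]+b[1]-b[2]-b[3])[[1,0]]))))
lp=lambda u,v:(280+(u-390+.5)/6-.5,135+(v+.5)/6-.5)
print('lip',ray(c,*lp(570,125),.014),'lugtop',ray(c,*lp(569,262),.055))
s=load('s0')
for p in [(.5207,-.2899,.055),(*r[:2],.17),(*k[:2],.042),(*m[:2],.042)]: print('scene px',proj(s,p))
from scipy.spatial.transform import Rotation as R
st=env.sense();M=R.from_quat(st['eef_rot']).as_matrix();print(M.round(3));print(M.T@(np.array([.5207,-.2899,.231])-st['position']))
E
```

```text
mould [0.48755284 0.23418452 0.042     ] collar [0.6342873  0.23866678 0.042     ] rod [0.63707034 0.24182138 0.17      ] d 0.1468029032088826 yaw 1.7496537121896136 origin [0.54624663 0.23597743 0.042     ]
base ctr [0.54879257 0.23650702 0.012     ] 2.5025283848096493
lip [ 0.60934626 -0.29815837  0.014     ] lugtop [ 0.52109395 -0.29064344  0.055     ]
scene px [195.4709862  190.45430359]
scene px [334.2275222  265.82959106]
scene px [326.47072473 290.28346739]
scene px [344.48871331 251.01077165]
[[ 0.961  0.277 -0.   ]
 [ 0.277 -0.961  0.001]
 [ 0.    -0.001 -1.   ]]
[ 4.19924420e-01 -2.26779131e-01  1.48394033e-05]
```

drive_tool(
  motion=[
    [42,-23,0,0,0,3,1],
    [84,-46,0,0,0,6,1],
    [126,-68,0,0,0,9,1],
    [168,-91,0,0,0,12,1],
    [210,-114,0,0,0,15,1],
  ],
)

```text
t: 0.6
position: [0.3513, -0.4552, 0.2311]
eef_rot: [1.0, 0.008, -0.0, -0.0]
force: [0.4, -0.3, 0.5]
opening: 0.996
grip_force: 0.0
```

```bash
cat >> h.py <<'E'
from scipy.spatial.transform import Rotation as R
def delta(x,y,z,yaw):
    s=env.sense(); M=R.from_quat(s['eef_rot']); a=np.radians(yaw)
    T=R.from_matrix([[np.cos(a),np.sin(a),0],[np.sin(a),-np.cos(a),0],[0,0,-1]])
    print('t',s['t'],'pos',s['position'].round(4),'yaw',np.degrees(np.arctan2(M.as_matrix()[1,0],M.as_matrix()[0,0])).round(2),'F',np.round(s['force'],1),'open',s['opening'],s['grip_force'])
    print('shift',(M.inv().apply(np.array([x,y,z])-s['position'])*1000).round(1),'turn',np.degrees((M.inv()*T).as_rotvec()).round(2))
E
python3 -c "
from h import *
delta(.5205,-.290,.13,-5.5)"
```

```text
t 0.6 pos [ 0.3513 -0.4552  0.2311] yaw 0.94 F [ 0.4 -0.3  0.5] open 0.9964461602465841 0.0
shift [ 172.  -162.4  101.1] turn [-0.02  0.01  6.44]
```

drive_tool(
  motion=[
    [32,-30,0,0,0,2,1],
    [64,-60,5,0,0,4,1],
    [96,-90,15,0,0,6,1],
    [128,-120,30,0,0,6.4,1],
    [155,-146,50,0,0,6.4,1],
  ],
)

```text
t: 1.1
position: [0.5043, -0.3064, 0.1813]
eef_rot: [0.999, -0.046, 0.001, 0.0]
force: [-0.2, -1.4, -0.5]
opening: 0.999
grip_force: 0.0
```

drive_tool(
  motion=[
    [17,-16,30,0,0,0,1],
    [17,-16,51,0,0,0,1],
    [17,-16,51,0,0,0,1],
  ],
)

```text
t: 1.4
position: [0.5197, -0.2917, 0.1274]
eef_rot: [0.999, -0.046, -0.002, -0.001]
force: [-0.3, -0.2, 0.1]
opening: 0.999
grip_force: 0.0
```

```bash
python3 -c "
from h import *
delta(.5205,-.290,.022,-5.5)
a=snap('top','t1');b=snap('scene','s1')
p=proj(b,(.52,-.29,.05)).astype(int);q=proj(a,(.52,-.29,.05)).astype(int)
f=lambda c,p:cv2.resize(c['frame'][max(0,p[1]-65):p[1]+65,max(0,p[0]-65):p[0]+65],(390,390),interpolation=cv2.INTER_CUBIC)
cv2.imwrite('pics/cr1.png',np.hstack([f(a,q),f(b,p)])[:,:,::-1])"
```

```text
t 1.4 pos [ 0.5197 -0.2917  0.1274] yaw -5.23 F [-0.3 -0.2  0.1] open 0.998948007224533 0.0
shift [  1.2  -1.5 105.4] turn [-0.13  0.27  0.27]
```

View pics/cr1.png

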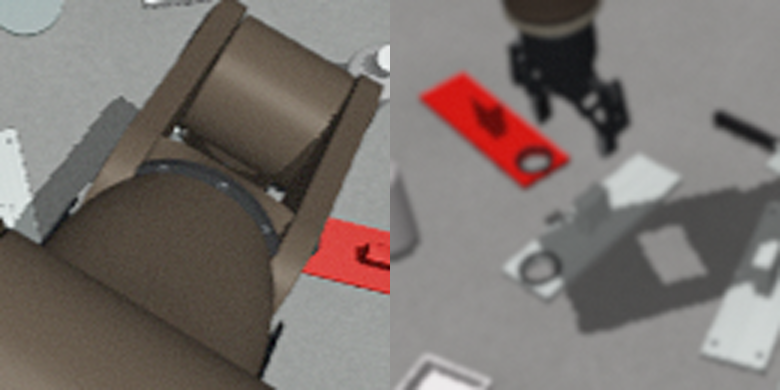

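The scene crop shows the open fingers above the lug and square to it, with the ring end towards the camera. I'll descend and grip.

drive_tool(
  motion=[
    [1,-1.5,25,0,0,0.3,1],
    [1,-1.5,50,0,0,0.3,1],
    [1,-1.5,75,0,0,0.3,1],
    [1,-1.5,95,0,0,0.3,1],
    [1,-1.5,105,0,0,0.3,1],
  ],
)

```text
t: 2.0
position: [0.5218, -0.2928, 0.0252]
eef_rot: [0.999, -0.049, 0.0, 0.0]
force: [0.1, -0.1, 0.5]
opening: 0.998
grip_force: 0.0
```

drive_tool(
  motion=[
    [0,0,0,0,0,0,0.3],
    [0,0,0,0,0,0,0],
    [0,0,0,0,0,0,-0.4],
    [0,0,0,0,0,0,-1],
    [0,0,0,0,0,0,-1],
  ],
)

```text
t: 2.5
position: [0.5225, -0.2923, 0.0263]
eef_rot: [0.999, -0.049, 0.001, 0.0]
force: [-0.9, 0.6, 6.6]
opening: 0.22
grip_force: 58.6
```

drive_tool(
  motion=[
    [0,0,0,0,0,0,-1],
    [0,0,0,0,0,0,-1],
    [0,0,0,0,0,0,-1],
    [0,0,0,0,0,0,-1],
  ],
)

```text
t: 2.9
position: [0.5225, -0.2923, 0.0263]
eef_rot: [0.999, -0.049, 0.001, 0.0]
force: [-1.5, 1.2, 10.9]
opening: 0.228
grip_force: 59.5
```

drive_tool(
  motion=[
    [0,0,-10,0,0,0,-1],
    [0,0,-30,0,0,0,-1],
    [0,0,-60,0,0,0,-1],
    [0,0,-90,0,0,0,-1],
    [0,0,-120,0,0,0,-1],
  ],
)

```text
t: 3.4
position: [0.5217, -0.2919, 0.1468]
eef_rot: [0.999, -0.049, -0.0, -0.0]
force: [-0.3, -1.1, -5.4]
opening: 0.219
grip_force: 59.4
```

drive_tool(
  motion=[
    [0,0,-30,0,0,0,-1],
    [0,0,-60,0,0,0,-1],
    [0,0,-90,0,0,0,-1],
    [0,0,-115,0,0,0,-1],
    [0,0,-115,0,0,0,-1],
  ],
)

```text
t: 3.9
position: [0.5233, -0.2929, 0.264]
eef_rot: [0.999, -0.049, 0.002, 0.001]
force: [0.3, 0.1, -5.5]
opening: 0.225
grip_force: 59.7
```

```bash
python3 -c "
from h import *
delta(.546,.230,.265,2)
b=snap('scene','s2');a=snap('top','t2')
im=np.hstack([cv2.resize(b['frame'][60:260,100:300],(390,390)),cv2.resize(a['frame'][90:290,210:410],(390,390))]);cv2.imwrite('pics/cr2.png',im[:,:,::-1])"
```

```text
t 3.9 pos [ 0.5233 -0.2929  0.264 ] yaw -5.6 F [ 0.3  0.1 -5.5] open 0.2246909691165383 59.72121298313141
shift [ -28.5 -522.6   -2.4] turn [ 0.16 -0.27 -7.6 ]
```

View pics/cr2.png

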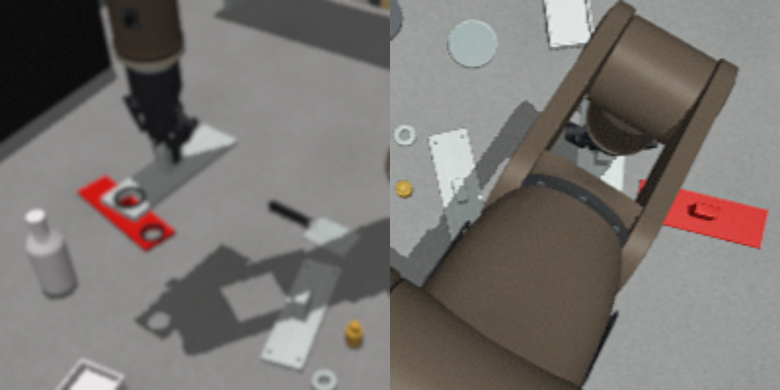

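It's held and level. Carrying it across to the stand.

drive_tool(
  motion=[
    [0,-20,0,0,0,0,-1],
    [-2,-55,0,0,0,-0.5,-1],
    [-4,-95,0,0,0,-1,-1],
    [-7,-135,0,0,0,-2,-1],
    [-10,-175,0,0,0,-3,-1],
  ],
)

```text
t: 4.5
position: [0.5279, -0.1153, 0.2584]
eef_rot: [1.0, -0.023, -0.002, -0.0]
force: [0.1, 0.6, -5.1]
opening: 0.223
grip_force: 59.8
```

```bash
python3 -c "
from h import *
delta(.546,.230,.265,2)"
```

```text
t 4.5 pos [ 0.5279 -0.1153  0.2584] yaw -2.6 F [ 0.1  0.6 -5.1] open 0.22321831685092833 59.794607162475586
shift [   2.4 -345.8   -6.4] turn [-0.05  0.17 -4.6 ]
```

drive_tool(
  motion=[
    [0,-40,-6,0,0,-0.6,-1],
    [0,-80,-6,0,0,-1.2,-1],
    [1,-120,-6,0,0,-1.8,-1],
    [1,-160,-6,0,0,-2.4,-1],
    [2,-200,-6,0,0,-3.5,-1],
  ],
)

```text
t: 5.0
position: [0.539, 0.0842, 0.2644]
eef_rot: [1.0, 0.008, -0.002, 0.0]
force: [1.0, -0.7, -5.1]
opening: 0.223
grip_force: 59.9
```

drive_tool(
  motion=[
    [0,-40,0,0,0,-0.5,-1],
    [0,-80,0,0,0,-1,-1],
    [0,-115,0,0,0,-1,-1],
    [0,-135,0,0,0,-1,-1],
    [0,-140,0,0,0,-1,-1],
  ],
)

```text
t: 5.5
position: [0.5369, 0.2246, 0.2642]
eef_rot: [1.0, 0.018, -0.001, 0.0]
force: [0.3, -0.9, -5.3]
opening: 0.228
grip_force: 60.1
```

```bash
python3 -c "
from h import *
delta(.546,.236,.265,2)
b=snap('scene','s3');a=snap('top','t3')
delta(.546,.236,.265,2)
im=np.hstack([cv2.resize(b['frame'][150:330,250:430],(398,398),interpolation=2),cv2.resize(a['frame'][90:240,80:230],(398,398),interpolation=2)]);cv2.imwrite('pics/cr3.png',im[:,:,::-1])"
```

```text
t 5.5 pos [0.5369 0.2246 0.2642] yaw 2.01 F [ 0.3 -0.9 -5.3] open 0.22849972465722782 60.058146715164185
shift [  9.5 -11.1  -0.8] turn [0.03 0.17 0.01]
t 5.6 pos [0.5372 0.2229 0.2647] yaw 1.96 F [ 0.2 -0.6 -4.3] open 0.22356279351794886 60.041940808296204
shift [  9.2 -12.8  -0.4] turn [ 0.05  0.14 -0.04]
```

View pics/cr3.png

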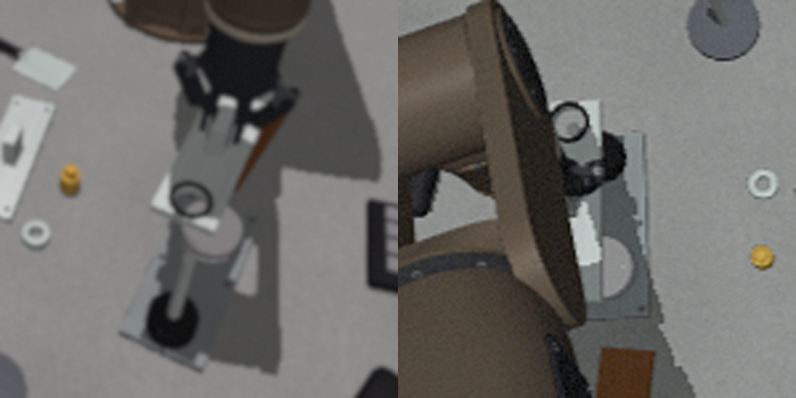

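The scene crop has the ring at (192,198) and the rod tip at about (187,254). The top crop has the ring at (172,121). Triangulating both.

```bash
python3 - <<'E'
from h import *
b=load('s3');a=load('t3');s0=load('s0');t0=load('t0')
def tri(c1,p1,c2,p2):
    P=[c['K']@np.linalg.inv(c['world_from_camera'])[:3] for c in(c1,c2)]
    X=cv2.triangulatePoints(P[0],P[1],np.array(p1,float),np.array(p2,float)).ravel();return X[:3]/X[3]
rs=(250+192*180/398-.3,150+198*180/398-.3); rt=(80+172*150/398-.3,90+121*150/398-.3)
print('ring tri',tri(a,rt,b,rs),'at .2525',ray(a,*rt,.2525),ray(b,*rs,.2525))
# rod tip in scene: crop and brightness
f=s0['frame'][:,:,:].max(2)
print('rod scene',ray(s0,250+187*180/398-.3,150+252*180/398-.3,.17))
cv2.imwrite('pics/cr4.png',cv2.resize(s0['frame'][240:320,300:370],(700,800)[::-1] and (525,600),interpolation=cv2.INTER_CUBIC)[:,:,::-1])
E
```

```text
ring tri [0.62316645 0.2249482  0.25204744] at .2525 [0.62400971 0.22228499 0.2525    ] [0.62170592 0.22810193 0.2525    ]
rod scene [0.63116703 0.23954123 0.17      ]
```

View pics/cr4.png

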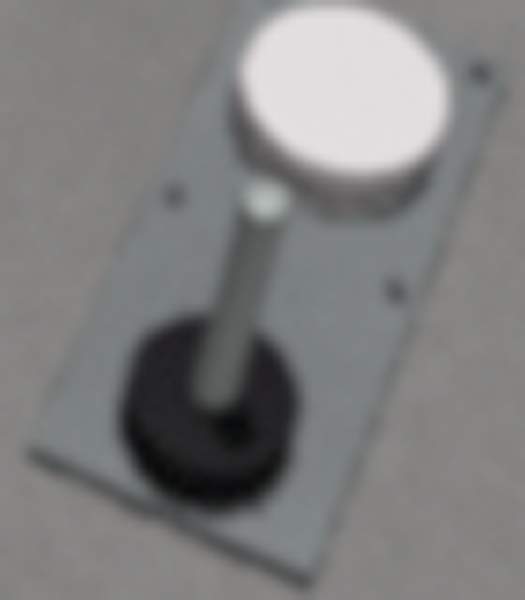

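The rod tip at crop (265,202) agrees with the top-view estimate, about (0.636, 0.241). The hole has to shift about +12 mm in x and +15 mm in y, so I'll align it and then lower to just above the rod tip.

drive_tool(
  motion=[
    [4,-5,0,0,0,0,-1],
    [8,-10,0,0,0,0,-1],
    [12,-14,0,0,0,0,-1],
    [12,-14,20,0,0,0,-1],
    [12,-14,45,0,0,0,-1],
  ],
)

```text
t: 6.1
position: [0.5511, 0.2373, 0.2218]
eef_rot: [1.0, 0.016, 0.001, -0.0]
force: [0.1, -0.3, -6.7]
opening: 0.221
grip_force: 60.2
```

drive_tool(
  motion=[
    [0,0,0,0,0,0,-1],
    [0,0,0,0,0,0,-1],
    [0,0,0,0,0,0,-1],
  ],
)

```text
t: 6.4
position: [0.5505, 0.2373, 0.2226]
eef_rot: [1.0, 0.016, 0.001, -0.0]
force: [1.0, -0.2, -5.9]
opening: 0.22
grip_force: 60.0
```

```bash
python3 -c "
from h import *
b=snap('scene','s5');a=snap('top','t5')
delta(.549,.238,.15,2)
im=np.hstack([cv2.resize(b['frame'][220:320,280:380],(400,400),interpolation=2),cv2.resize(a['frame'][100:200,100:200],(400,400),interpolation=2)]);cv2.imwrite('pics/cr5.png',im[:,:,::-1])"
```

```text
t 6.5 pos [0.5504 0.2373 0.2226] yaw 1.88 F [ 0.5  0.  -6. ] open 0.22384106651603108 59.99052822589874
shift [-1.5 -0.7 72.6] turn [-0.03 -0.1  -0.12]
```

View pics/cr5.png

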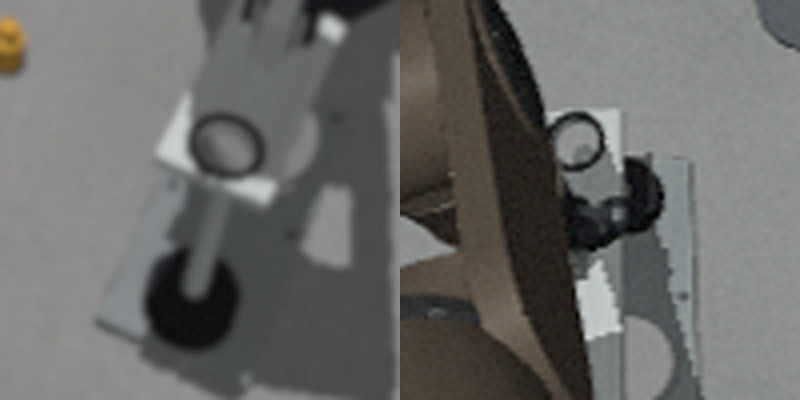

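The top crop shows the ring at (577,141) with the rod tip inside its near side. The scene crop has the ring at (227,146). Comparing numerically.

```bash
python3 - <<'E'
from h import *
a=load('t5');b=load('s5')
print('top : ring',ray(a,143.9,134.9,.2105),'rod',ray(a,145.5,138.2,.17))
print('scene: ring',ray(b,336.4,256.1,.2105),'rod',ray(b,334.9,266.5,.17))
E
```

```text
top : ring [0.63690355 0.23578217 0.2105    ] rod [0.63723058 0.24155793 0.17      ]
scene: ring [0.63626213 0.24054885 0.2105    ] rod [0.63802882 0.24398822 0.17      ]
```

Shift +1 mm in x and +4 mm in y, then lower onto the rod.

drive_tool(
  motion=[
    [1,-2,0,0,0,0,-1],
    [1,-4,5,0,0,0,-1],
    [1,-4,20,0,0,0,-1],
    [1,-4,35,0,0,0,-1],
    [1,-4,50,0,0,0,-1],
  ],
)

```text
t: 7.0
position: [0.5506, 0.2414, 0.1707]
eef_rot: [1.0, 0.017, 0.0, -0.0]
force: [0.5, -0.5, -5.5]
opening: 0.227
grip_force: 60.3
```

drive_tool(
  motion=[
    [0,0,0,0,0,0,-1],
    [0,0,0,0,0,0,-1],
  ],
)

```text
t: 7.2
position: [0.5505, 0.2412, 0.1713]
eef_rot: [1.0, 0.017, -0.0, 0.0]
force: [0.4, 0.4, -5.4]
opening: 0.221
grip_force: 60.0
```

```bash
python3 -c "
from h import *
b=snap('scene','s6');a=snap('top','t6')
delta(.5515,.241,.070,2)
im=np.hstack([cv2.resize(b['frame'][220:320,280:380],(400,400),interpolation=2),cv2.resize(a['frame'][100:200,100:200],(400,400),interpolation=2)]);cv2.imwrite('pics/cr6.png',im[:,:,::-1])"
```

```text
t 7.3 pos [0.5511 0.2414 0.1721] yaw 1.89 F [-0.   1.  -4.6] open 0.2232275345719016 59.98594522476196
shift [  0.3   0.5 102.1] turn [-0.02 -0.07 -0.11]
```

View pics/cr6.png

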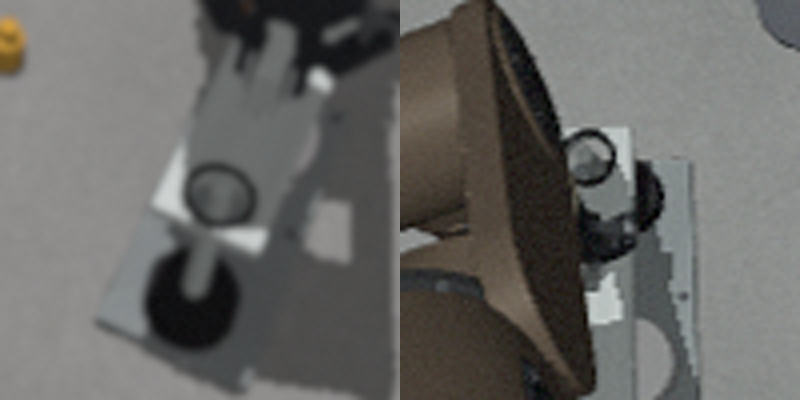

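Threaded: no side force, and the rod tip is inside the ring in both views. A quick numeric check before lowering on.

```bash
python3 - <<'E'
from h import *
a=load('t6');b=load('s6')
print('top : ring',ray(a,147.1,138.85,.159),'rod',ray(a,145.5,138.2,.17))
print('scene: ring',ray(b,334.9,268.4,.159),'rod',ray(b,334.9,266.5,.17))
E
```

```text
top : ring [0.63797237 0.23932207 0.159     ] rod [0.63723058 0.24155793 0.17      ]
scene: ring [0.63579487 0.24486736 0.159     ] rod [0.63802882 0.24398822 0.17      ]
```

drive_tool(
  motion=[
    [0,0,10,0,0,0,-1],
    [0,0,25,0,0,0,-1],
    [0,0,40,0,0,0,-1],
    [0,0,55,0,0,0,-1],
    [0,0,70,0,0,0,-1],
  ],
)

```text
t: 7.8
position: [0.5507, 0.2412, 0.1006]
eef_rot: [1.0, 0.016, 0.0, -0.0]
force: [0.2, 0.2, -5.8]
opening: 0.224
grip_force: 60.3
```

drive_tool(
  motion=[
    [0,0,10,0,0,0,-1],
    [0,0,18,0,0,0,-1],
    [0,0,23,0,0,0,-1],
    [0,0,26,0,0,0,-1],
    [0,0,26,0,0,0,-1],
  ],
)

```text
t: 8.3
position: [0.5506, 0.2411, 0.0752]
eef_rot: [1.0, 0.016, 0.0, 0.0]
force: [-0.1, 0.1, -5.2]
opening: 0.224
grip_force: 60.1
```

drive_tool(
  motion=[
    [0,0,2,0,0,0,-1],
    [0,0,4,0,0,0,-1],
    [0,0,5,0,0,0,-1],
    [0,0,6,0,0,0,-1],
    [0,0,6,0,0,0,-1],
  ],
)

```text
t: 8.8
position: [0.5505, 0.2411, 0.0692]
eef_rot: [1.0, 0.017, -0.0, 0.0]
force: [-0.3, 0.6, -5.9]
opening: 0.223
grip_force: 60.1
```

drive_tool(
  motion=[
    [0,0,0.5,0,0,0,-1],
    [0,0,1,0,0,0,-1],
    [0,0,1.5,0,0,0,-1],
    [0,0,1.5,0,0,0,-1],
  ],
)

```text
t: 9.2
position: [0.5507, 0.2412, 0.0684]
eef_rot: [1.0, 0.016, 0.0, -0.0]
force: [-2.3, -1.4, 5.6]
opening: 0.221
grip_force: 61.7
```

Contact: the force has turned to +5.6 N. Release.

drive_tool(
  motion=[
    [0,0,0,0,0,0,-0.5],
    [0,0,0,0,0,0,-0.3],
    [0,0,0,0,0,0,0],
    [0,0,0,0,0,0,0.3],
    [0,0,0,0,0,0,0.3],
  ],
)

```text
t: 9.7
position: [0.5506, 0.2411, 0.0678]
eef_rot: [1.0, 0.016, 0.0, -0.0]
force: [-0.4, -0.5, 0.5]
opening: 0.652
grip_force: 0.0
```

drive_tool(
  motion=[
    [0,0,-10,0,0,0,0.3],
    [0,0,-30,0,0,0,0.3],
    [0,0,-60,0,0,0,0.3],
    [0,0,-100,0,0,0,0.3],
    [0,0,-140,0,0,0,0.3],
  ],
)

```text
t: 10.2
position: [0.5502, 0.241, 0.2097]
eef_rot: [1.0, 0.016, -0.0, 0.0]
force: [0.3, -0.5, -0.2]
opening: 0.653
grip_force: 0.0
```

drive_tool(
  motion=[
    [0,0,-30,0,0,0,0.3],
    [0,25,-40,0,0,0,0.3],
    [-10,60,-40,0,0,0,0.3],
    [-20,100,-40,0,0,0,0.3],
    [-30,140,-40,0,0,0,0.3],
  ],
)

```text
t: 10.7
position: [0.5246, 0.0991, 0.2487]
eef_rot: [1.0, 0.017, 0.0, -0.0]
force: [1.5, -1.1, -0.4]
opening: 0.649
grip_force: 0.0
```

drive_tool(
  motion=[
    [-5,40,0,0,0,0,0.3],
    [-5,80,0,0,0,0,0.3],
    [-5,100,0,0,0,0,0.3],
    [-5,100,0,0,0,0,0.3],
  ],
)

```text
t: 11.1
position: [0.5235, -0.0023, 0.2486]
eef_rot: [1.0, 0.015, 0.0, 0.0]
force: [0.6, 1.5, 0.8]
opening: 0.651
grip_force: 0.0
```

```bash
python3 -c "
from h import *
b=snap('scene','s7');a=snap('top','t7')
delta(.55,0,.2,2)
im=np.hstack([cv2.resize(b['frame'][215:315,285:385],(400,400),interpolation=2),cv2.resize(a['frame'][120:220,110:210],(400,400),interpolation=2)]);cv2.imwrite('pics/cr7.png',im[:,:,::-1])"
```

```text
t 11.2 pos [ 0.5235 -0.      0.2483] yaw 1.81 F [-0.5  0.1  0.3] open 0.6476354931245171 0.0
shift [26.5  0.8 48.3] turn [-0.01 -0.03 -0.19]
```

View pics/cr7.png

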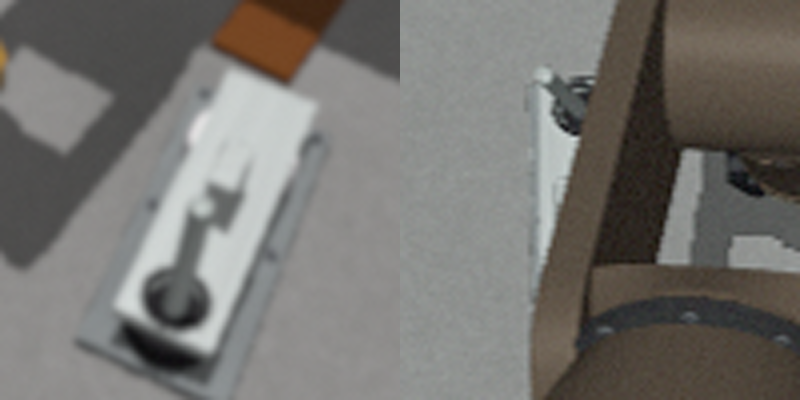

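The platen lies flat and lined up on the collar and mould. The rod (base at crop (180,298)) comes up through the ring, and the gripper is clear.

```bash
python3 -c "
from h import *
print(ticket.finish_job())"
```

```text
the job is handed in; nothing more can be done
None
```

The press is closed and the job handed in: the drilled platen lies flat on the collar and mould with the rod through its hole, the gripper is clear and the blank was not touched; no verdict was returned.

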